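Seat the sample wheel on its drive pin and lock it

ROBOT

A 6-joint arm with a two-finger parallel gripper is mounted at the origin on the work surface. World frame = base frame: x ahead of the robot, y to its left, z up, the work surface at z = 0. Lengths are in m, angles in rad, forces in N, time in s.
With the tool pointing down it reaches from about 0.35 to 0.85 m from the base axis. Payload 8.1 kg.
Tool frame: the origin (TCP) lies at the centre of the arm's flange, where the gripper is bolted on; the fingertips stand 186 mm ahead of it and the grasp point (between the pads) lies 167 mm ahead of it; z points along the fingers, y is the direction in which the jaws open and shut (so a half turn about z gives the same grasp; the last joint's range is limited). The gripper opens to 93 mm and grips with 3 to 60 N. Pads are 15 mm wide; open, the fingers measure 128 mm over their backs; the gripper's body (75 mm by 188 mm) begins 65 mm behind the grasp point.
Start: joints at [1.167, 0.13, 1.488, -0, 1.523, -0.085], TCP at [0.188, 0.57, 0.405] pointing down, gripper open.
Joint ranges: [-2.96, 2.96], [-0.89, 2.26], [0.02, 2.5], [-1.34, 4.48], [0, 2.73], [-2.66, 2.66]. Speed limits (rad/s): [2.39, 2.39, 2.79, 3.14, 3.14, 3.14].

INTERFACE

Orientations are given as a rotation vector (axis times angle).
In Python, from plant import robot, viewer, order gives the robot as it stands.
- The arm moves only by the tool apply_moves, never from a script. Its argument "deltas" is a list of rows, each a list of 3 entries, a list of its own where there are three numbers: the finger opening in mm, from 0 to 93, then the shift along the tool's x, y, z in mm, then the turn about the tool's z in rad. In form: [[grip, [dx, dy, dz], yaw], ...]. A call has 1 to 5 rows; each row shifts and turns the commanded pose from where the row before left it, along the tool's axes as they then stand; what a row does not reach is not made up. A row lasts 1/8 s, in which the tool goes at most 62.5 mm and 10.7 degrees, less where a joint would pass 70% of its speed; a pose out of reach is approached as far as the arm can. A call is refused whole if a number of a shift passes 62.5 or a number of a turn 0.188, either way. A call with a gripper value outside its range is refused whole. The fingers move at their own pace and stop on an object; "grip_force" is the grip in N (left out, the last holds). Time passes only in rows, so rows that do not move let the fingers close. It gives the time, the measured TCP pose, the force and the opening at its end, in the units of the state.
- robot.read_state(): the state, without advancing time (a new reading comes with each control period).
- viewer.read_camera(name): name is "scene" or "side" or "wrist"; returns the picture (420x560x3 uint8, blue, green, red); there is no depth.
- viewer.get_calibration(name): a dict with "fx", "fy", "cx", "cy" (pixels), "R" (3x3) and "t" (3): a world point X has camera coordinates R X + t. Camera axes: x right, y down, z forward; pixel columns grow to the right and rows downward; lengths in m; the calibration is good to about 2 mm. A picture is of the moment at which its call begins: read the wrist's pose just before it. get_calibration takes no time and is no camera call; for the wrist camera it gives the pose at the moment of the call.
- order.close_job(): hands the job in, once; it reports no verdict.
The state is a dict: "t": time; "q": joint angles; "dq": joint speeds; "joint_torque": joint torques, N m; "tool_pos": TCP position; "orientation": TCP orientation; "force": force on the tool from outside, world axes, zero at the start; "wrist_torque": the same for the moment, N m; "opening": finger opening in m.
Only numpy, scipy, OpenCV 4.12 (cv2) and the standard library are available. Lean on these libraries where they do the work, as an engineer would, in place of code of your own. Each camera call takes 0.05 s, during which the arm holds its last target. There are 200 camera calls.

TASK

The sample wheel has been put on its spindle without lining it up, so it rides on the drive pin and stands too high. Turn it gently on its spindle, without lifting it off, until it drops fully home over the pin, then swing the keeper arm all the way in over its hub, to the stop. Don't force anything, leave the things around it where they stand, and let go.

Things in the scene. Friction and masses are not known exactly. Their poses are not given: they have to be found in the camera images.
- hub_top (a point): Centre of the flat top of the white wheel's hub (round, 36 mm across), on its axis, z up. Four upright open cups, 30 mm across, 42 mm tall, stand on the wheel, centred 72 mm from the axis at this frame's +x, +y, -x, -y (72 mm free between neighbours), rims 14 mm below this point, cup feet 56 mm below it. Sits 1 mm loose on a fixed spindle; about 1 N at a cup turns it, either way without end.
- disc (a point): The loose wheel's axis at the upper face of its disc (184 mm across, 8 mm thick, wheel 0.4 kg). A hidden 9 mm slot runs straight across under its hub. Out of line with the spindle's pin the wheel rides 9 mm too high; in line (within about 4 degrees, twice a turn, at most 2.7 rad of turning away at the start, either way) it drops 9 mm by its own weight and then turns no more.
- home (a point): Point on the spindle's axis, 140 mm above the table, where hub_top lies when the wheel is fully home. Axes are those of the fixed grey base (250 x 250 mm, 50 mm high); the keeper's pillar stands at +x +y. Small bottles, pots, a beaker and a stopper, up to 100 mm tall, stand loose on the table close by the base's other sides.
- foot (a point): Spindle's axis at the base's top face, 50 mm above the table. A fixed level cross pin, 6 mm thick, runs through the spindle just above, hidden inside the wheel's hub: its direction cannot be seen and is not known (this frame does not show it).
- pivot (a point): Keeper arm's upright hinge axis, half-way through the arm, 149 mm above the table, on a 22 mm pillar 88 mm along +x and +y of the base from the spindle's axis. The arm is a level steel bar 18 mm wide, 10 mm thick (144 to 154 mm up), reaching 135 mm from the hinge. It passes 4 mm over the hub of a seated wheel, is blocked by one that rides high, and always clears the cups.
- peg (a point): Middle of the exposed part of the upright black push peg on the keeper arm, 12 mm across, 105 mm from the hinge axis, standing 29 mm above the arm (top 183 mm above the table, this point 169 mm).
- keeper (a joint): Keeper arm's angle, rad: 0 is closed on its stop, the arm pointing from the pillar over the hub to the spindle's axis; grows as the arm swings out, clockwise from above, up to 2.0. About 1 N at the peg moves it; it stays where it is left.

How it is judged:
By the outcome, as a careful person would: the job done as asked, in the order asked, and still so for the second after the job is handed in, with the robot touching nothing.
It also fails if it takes over 58 s, if anything falls off the work surface, if the arm or the gripper's body presses on something with over 40 N, if the wrist force passes 120 N, or if a joint passes its speed limit or range.

## Working session

There is one attempt and no reset: what is moved stays moved. The work goes in short steps, Python scripts to look and compute and a tool call to move; the robot and the scene stay as the last step left them, time stands still between calls to the robot, and variables do not carry over. Pictures are saved under pics/ and viewed, about 8 in all and at most 12, crops included, and the job is handed in when it is done.

Besides the shell and the picture viewer there is one more tool, called after "Request:" as name([rows], argument=value, ...), one row to a line, values as JSON. apply_moves: Moves the arm, as the interface text tells. Its arguments: {"type":"object","properties":{"deltas":{"type":"array"},"grip_force":{"type":"number"}},"required":["deltas"]}

```bash
mkdir -p pics; ls
cat > h.py <<'E'
import numpy as np, cv2
from plant import robot, viewer, order
def cal(n):
    c=viewer.get_calibration(n); return c,np.array(c["R"]),np.array(c["t"])
def proj(n,X):
    c,R,t=cal(n); p=np.atleast_2d(X)@R.T+t
    return np.c_[c["fx"]*p[:,0]/p[:,2]+c["cx"],c["fy"]*p[:,1]/p[:,2]+c["cy"]]
def ray(n,u,v):
    c,R,t=cal(n); d=R.T@np.array([(u-c["cx"])/c["fx"],(v-c["cy"])/c["fy"],1]); return -R.T@t,d
def onz(n,u,v,z):
    o,d=ray(n,u,v); return o+d*(z-o[2])/d[2]
def st():
    s=robot.read_state(); print({k:np.round(s[k],3).tolist() for k in("t","q","tool_pos","orientation","force","opening")}); return s
E
python3 - <<'E'
from h import *
st()
a=viewer.read_camera("scene");b=viewer.read_camera("side");c=viewer.read_camera("wrist")
for n,i in zip("abc",(a,b,c)): cv2.imwrite(f"pics/{n}0.png",i)
for n in("scene","side","wrist"):
  k,R,t=cal(n);print(n,k["fx"],-R.T@t,R[2])
E
```

```text
pics
{'t': 0.0, 'q': [1.167, 0.131, 1.489, 0.0, 1.523, -0.085], 'tool_pos': [0.188, 0.57, 0.404], 'orientation': [-0.499, -3.101, 0.003], 'force': [0.08, -0.84, 0.173], 'opening': 0.093}
scene 447.71663667589706 [0.87210779 0.36144553 0.67031957] [-0.4534939  -0.44914954 -0.76981035]
side 409.8631953762197 [0.40328828 0.57620681 0.50579115] [ 0.2933473  -0.77637481 -0.55784363]
wrist 363.8475947347626 [0.11425926 0.59436607 0.3843251 ] [ 0.26728499 -0.08928469 -0.95947224]
```

View pics/a0.png

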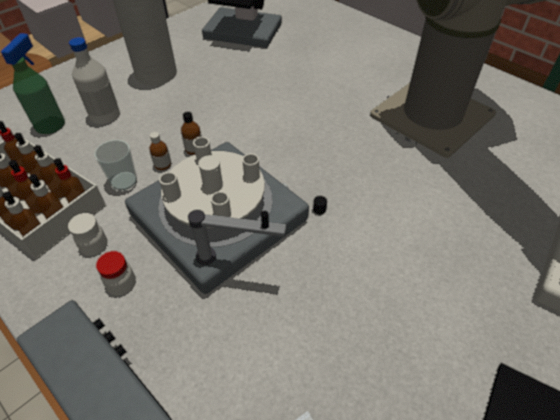

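View pics/b0.png

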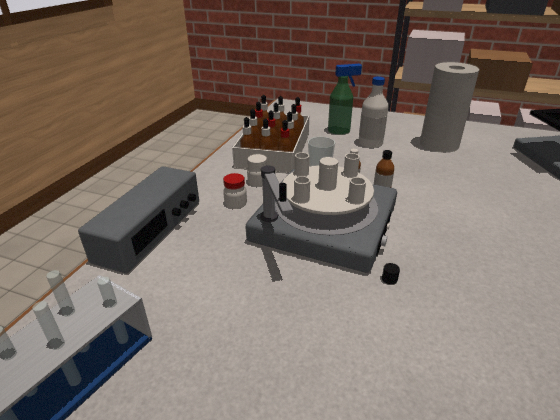

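The scene view shows the hub top at about (210,163), the base corners at (127,207), (228,145), (308,208) and (206,288), and the pillar top at about (196,217). The keeper arm runs to (285,230) with the peg at (265,218). In the side view the hub top is at about (328,163), the pillar top at (268,171) and the peg at about (283,190).

Run:
```python
from h import *
for n,u,v,z in [("scene",210,160,.149),("side",328,163,.149),("scene",196,217,.154),("side",268,171,.17),("scene",265,214,.183),("side",283,184,.183),("scene",285,229,.149)]:
  print(n,u,v,onz(n,u,v,z).round(3))
for p in[(127,205),(228,145),(308,208),(206,288)]: print(onz("scene",*p,.05).round(3))
for p in[(169,177),(202,143),(251,159),(221,199)]: print("cup",onz("scene",*p,.135).round(3))
# crops x3
a=cv2.imread("pics/a0.png")[110:300,110:340];b=cv2.imread("pics/b0.png")[120:290,200:420]
cv2.imwrite("pics/d.png",np.vstack([cv2.resize(a,None,fx=3,fy=3,interpolation=2)]))
```

```text
scene 210 160 [ 0.564 -0.12   0.149]
side 328 163 [ 0.566 -0.104  0.149]
scene 196 217 [ 0.66  -0.034  0.154]
side 268 171 [0.645 0.    0.17 ]
scene 265 214 [0.6   0.054 0.183]
side 283 184 [0.598 0.054 0.183]
scene 285 229 [0.581 0.075 0.149]
[ 0.689 -0.227  0.05 ]
[ 0.45  -0.219  0.05 ]
[0.461 0.016 0.05 ]
[0.698 0.014 0.05 ]
cup [ 0.63  -0.15   0.135]
cup [ 0.537 -0.177  0.135]
cup [ 0.504 -0.084  0.135]
cup [ 0.601 -0.049  0.135]
```

View pics/d.png

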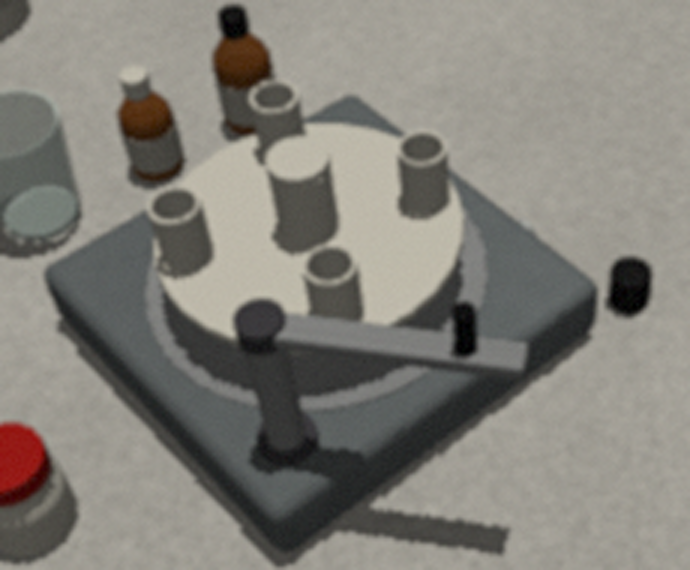

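Request:
apply_moves([
  [60,[-44,-40,0],0],
  [60,[-44,-40,0],0],
  [60,[-44,-40,0],0],
  [60,[-44,-40,0],0],
  [60,[-44,-40,0],0],
], grip_force=4)

```text
t: 0.78
tool_pos: [0.3347, 0.3092, 0.4046]
orientation: [0.498, 3.102, 0.0]
force: [0.7, -0.0, -1.0]
opening: 0.0599
```

Request:
apply_moves([
  [60,[-44,-40,0],0],
  [60,[-44,-40,0],0],
  [60,[-44,-40,0],0],
  [60,[-44,-40,0],0],
  [60,[-44,-40,0],0],
])

```text
t: 1.4
tool_pos: [0.481, 0.0501, 0.4047]
orientation: [0.499, 3.101, 0.0]
force: [0.4, 0.3, -0.3]
opening: 0.0599
```

Request:
apply_moves([
  [60,[-44,-40,0],0],
  [60,[-44,-40,0],0],
  [60,[-44,-40,0],0],
  [60,[0,0,0],0],
])

```text
t: 1.9
tool_pos: [0.569, -0.1068, 0.4032]
orientation: [-0.505, -3.099, 0.001]
force: [0.1, 0.2, -1.1]
opening: 0.0603
```

Run:
```python
from h import *
s=st(); cv2.imwrite("pics/e.png",viewer.read_camera("wrist"))
print(cv2.Rodrigues(np.array(s["orientation"]))[0].round(3), proj("wrist",[.57,-.11,.149]))
k,R,t=cal("wrist");print(-R.T@t)
```

```text
{'t': 1.9, 'q': [-0.274, 0.076, 1.55, -0.001, 1.518, -1.522], 'tool_pos': [0.569, -0.107, 0.403], 'orientation': [-0.505, -3.099, 0.001], 'force': [0.062, 0.158, -1.131], 'opening': 0.06}
[[-0.948  0.318 -0.002]
 [ 0.318  0.948 -0.   ]
 [ 0.002 -0.001 -1.   ]] [[274.44404792 228.60297398]]
[ 0.49479672 -0.07994964  0.38406824]
```

View pics/e.png

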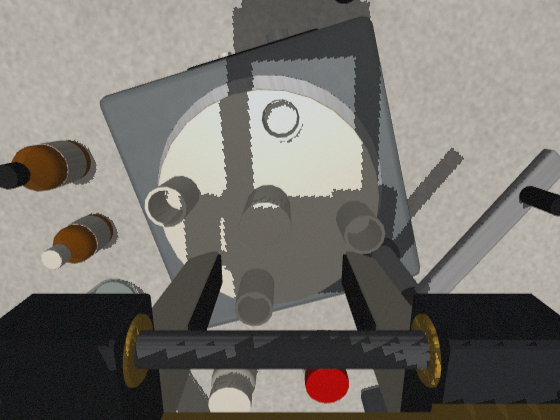

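The wrist picture shows the cup rims at (165,206), (281,119), (364,237) and (254,309). The hub is in the gripper's shadow near (268,215). I'll cast the rims onto z = 0.135 and try to enhance the hub.

Run:
```python
from h import *
P=np.array([onz("wrist",*p,.135) for p in[(165,206),(281,119),(364,237),(254,309)]]);print(P.round(4),P.mean(0),(P[0]+P[2])/2,(P[1]+P[3])/2, np.linalg.norm(P[0]-P[2]),np.linalg.norm(P[1]-P[3]))
S=np.array([onz("scene",*p,.135) for p in[(168.3,178),(201.7,142.3),(251.3,159),(220.3,198)]]);print(S.round(4),S.mean(0),np.linalg.norm(S[0]-S[2]),np.linalg.norm(S[1]-S[3]))
C=np.array([onz("wrist",*p,.05) for p in[(101,100),(372,17),(418,272)]]);print("base",C.round(4),(C[0]+C[2])/2)
im=cv2.imread("pics/e.png")[90:340,120:420]
g=cv2.createCLAHE(4,(6,6)).apply(cv2.cvtColor(im,6));cv2.imwrite("pics/f.png",cv2.resize(g,None,fx=2.4,fy=2.4,interpolation=2))
```

```text
[[ 0.5338 -0.18    0.135 ]
 [ 0.5031 -0.0829  0.135 ]
 [ 0.6012 -0.052   0.135 ]
 [ 0.6317 -0.1479  0.135 ]] [ 0.56745412 -0.11572849  0.135     ] [ 0.56753427 -0.1160277   0.135     ] [ 0.56737396 -0.11542928  0.135     ] 0.1446870236825506 0.14408880892519235
[[ 0.6321 -0.1485  0.135 ]
 [ 0.5361 -0.1793  0.135 ]
 [ 0.5033 -0.0832  0.135 ]
 [ 0.6004 -0.0517  0.135 ]] [ 0.56800983 -0.1157022   0.135     ] 0.14441697791235725 0.1428483967003112
base [[ 4.405e-01 -2.287e-01  5.000e-02]
 [ 4.521e-01  1.340e-02  5.000e-02]
 [ 6.910e-01 -6.000e-04  5.000e-02]] [ 0.56577286 -0.11465529  0.05      ]
```

View pics/f.png

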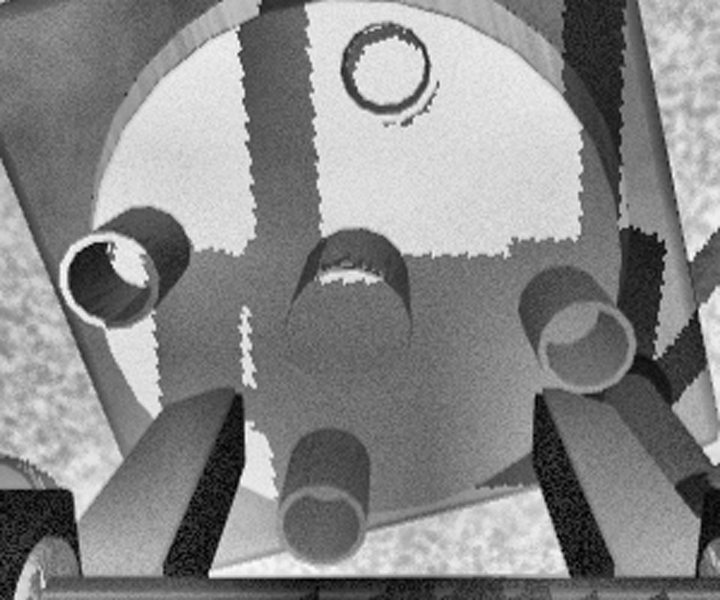

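Two views agree on the axis at (0.5677, -0.1157), with opposite cups measuring 144 mm apart as specified. The base yaw is about -3°, which puts the pivot at (0.660, -0.032). The peg then lies 105 mm from the pivot, as it should. I'll grip the hub lightly, so that it slips once the wheel seats, and turn it in steps, opening between steps so the wheel can drop.

Request:
apply_moves([
  [48,[-2,-9,20],0],
  [48,[0,0,40],0],
  [48,[0,0,41],0],
  [48,[0,0,0],0],
])

```text
t: 2.45
tool_pos: [0.5649, -0.111, 0.2989]
orientation: [-0.495, -3.094, -0.002]
force: [-0.6, -0.3, -0.1]
opening: 0.0479
```

Request:
apply_moves([
  [34,[0,0,0],0],
  [34,[0,0,0],0],
  [34,[0,0,0],0],
], grip_force=6)

```text
t: 2.82
tool_pos: [0.5667, -0.114, 0.3046]
orientation: [-0.499, -3.101, 0.007]
force: [-4.2, -11.0, -9.1]
opening: 0.0385
```

Request:
apply_moves([
  [34,[0,0,0],0.06],
  [34,[0,0,0],0.06],
  [34,[0,0,0],0],
])

```text
t: 3.2
tool_pos: [0.5671, -0.1143, 0.3052]
orientation: [0.686, 3.064, -0.007]
force: [-2.2, -12.2, -7.7]
opening: 0.0379
```

Run:
```python
from h import *
s=st(); print(s["wrist_torque"]); cv2.imwrite("pics/g.png",np.hstack([viewer.read_camera("scene")[110:300,110:310],viewer.read_camera("side")[110:300,220:420]]).repeat(2,0).repeat(2,1))
```

```text
{'t': 3.2, 'q': [-0.286, 0.14, 1.663, -0.004, 1.337, -1.416], 'tool_pos': [0.567, -0.114, 0.305], 'orientation': [0.686, 3.064, -0.007], 'force': [-2.211, -12.191, -7.651], 'opening': 0.038}
[-2.08828629  0.40455993  0.00791901]
```

View pics/g.png

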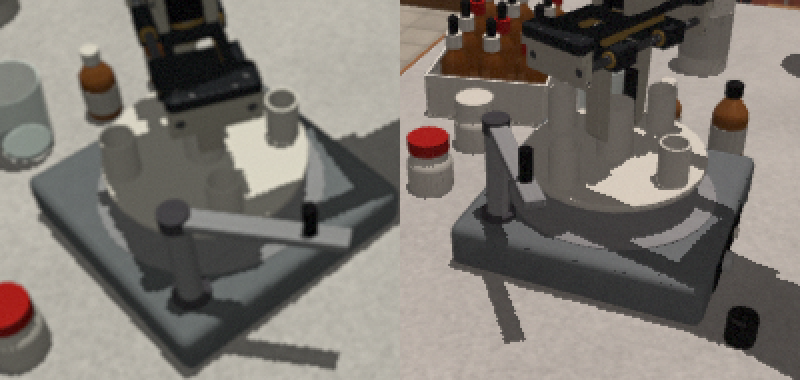

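The picture shows the fingers around the hub with the wheel still in place. The tool felt -12 N in y and -8 N in z, so the grip is off-centre and the arm was still settling upward when it closed. I'll open, let it settle and re-centre.

Request:
apply_moves([
  [48,[0,0,0],0],
  [48,[0,0,0],0],
  [48,[0,0,0],0],
  [48,[0,0,0],0],
])

```text
t: 3.8
tool_pos: [0.5676, -0.1122, 0.3044]
orientation: [0.683, 3.065, 0.0]
force: [-0.5, -0.5, 0.2]
opening: 0.0477
```

Run:
```python
from h import *
s=st(); print(s["wrist_torque"],cv2.Rodrigues(np.array(s["orientation"]))[0].round(4)); 
a=viewer.read_camera("scene");b=viewer.read_camera("side");cv2.imwrite("pics/h.png",np.hstack([a[110:300,110:310],b[110:300,220:420]]).repeat(2,0).repeat(2,1))
print(proj("scene",[[.5677,-.1157,.149],[.5677,-.1157,.14]]),proj("side",[[.5677,-.1157,.149],[.5677,-.1157,.14]]))
```

```text
{'t': 3.8, 'q': [-0.284, 0.141, 1.663, 0.0, 1.337, -1.416], 'tool_pos': [0.568, -0.112, 0.304], 'orientation': [0.683, 3.065, 0.0], 'force': [-0.512, -0.526, 0.203], 'opening': 0.048}
[-0.01353672  0.02533897 -0.01175998] [[-9.054e-01  4.245e-01  1.100e-03]
 [ 4.245e-01  9.054e-01 -2.000e-04]
 [-1.000e-03  3.000e-04 -1.000e+00]]
[[209.60398188 162.3551389 ]
 [210.29461142 166.23288387]] [[328.69567414 160.23077508]
 [328.41899999 164.43392524]]
```

View pics/h.png

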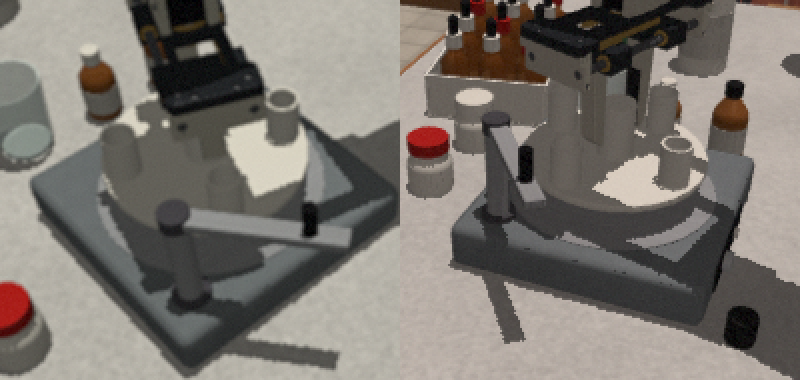

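The view shows a freed gripper, with the right cup still at about (251,159) in full-frame coordinates, so the grip slipped instead of turning the wheel. The tool is 3.5 mm off in y. I'll centre it and grip a little harder.

Request:
apply_moves([
  [48,[-1.4,-3,0],0],
  [48,[0,0,0],0],
])

```text
t: 4.15
tool_pos: [0.5673, -0.116, 0.3037]
orientation: [-0.684, -3.066, 0.0]
force: [0.5, 0.5, -0.2]
opening: 0.048
```

Request:
apply_moves([
  [34,[0,0,0],0],
  [34,[0,0,0],0],
], grip_force=10)

```text
t: 4.4
tool_pos: [0.5671, -0.1164, 0.3039]
orientation: [-0.684, -3.066, 0.003]
force: [-1.7, -2.7, -1.8]
opening: 0.0358
```

Request:
apply_moves([
  [34,[0,0,0],0.06],
  [34,[0,0,0],0.06],
  [34,[0,0,0],0],
])

```text
t: 4.78
tool_pos: [0.5674, -0.1165, 0.3039]
orientation: [0.867, 3.019, -0.002]
force: [-0.0, -5.6, -0.7]
opening: 0.0354
```

```bash
cat >> h.py <<'E'
def cupmove(): # template track of the right-hand cup, scene view, vs the free first picture
    s=st(); print("Mz",round(s["wrist_torque"][2],3))
    a0=cv2.imread("pics/a0.png"); a=viewer.read_camera("scene")
    T=a0[148:190,240:264]; r=cv2.matchTemplate(a[120:230,190:300],T,cv2.TM_CCOEFF_NORMED)
    _,v,_,l=cv2.minMaxLoc(r); print("cup shift px",l[0]+190-240,l[1]+120-148,"score",round(v,2)); return a
E
python3 -c "
from h import *
cv2.imwrite('pics/i.png',cupmove())"
```

```text
{'t': 4.775, 'q': [-0.291, 0.143, 1.661, -0.001, 1.336, -1.302], 'tool_pos': [0.567, -0.117, 0.304], 'orientation': [0.867, 3.019, -0.002], 'force': [-0.034, -5.582, -0.717], 'opening': 0.035}
Mz 0.072
cup shift px 1 3 score 0.91
```

Run:
```python
from h import *
c=np.array([.5677,-.1157]); r=np.array([.5033,-.0832])-c
for a in(0,.03,.06,.12,.2,.3): 
  q=c+np.array([[np.cos(a),np.sin(a)],[-np.sin(a),np.cos(a)]])@r
  print(a,(proj("scene",[*q,.135])-proj("scene",[.5033,-.0832,.135])).round(1),(proj("scene",[*q,.126])-proj("scene",[.5033,-.0832,.135])).round(1))
```

```text
0 [[0. 0.]] [[0.3 3.8]]
0.03 [[0.3 0.8]] [[0.6 4.6]]
0.06 [[0.6 1.6]] [[0.9 5.4]]
0.12 [[1.1 3.3]] [[1.4 7.1]]
0.2 [[1.5 5.6]] [[1.8 9.4]]
0.3 [[1.6 8.5]] [[ 1.9 12.3]]
```

Request:
apply_moves([
  [34,[0,0,0],0.06],
  [34,[0,0,0],0.06],
  [34,[0,0,0],0],
])

```text
t: 5.2
tool_pos: [0.5674, -0.1166, 0.304]
orientation: [1.046, 2.961, -0.002]
force: [-0.2, -5.3, 0.7]
opening: 0.0358
```

```bash
python3 -c "
from h import *
cv2.imwrite('pics/i.png',cupmove())"
```

```text
{'t': 5.2, 'q': [-0.291, 0.143, 1.661, -0.001, 1.336, -1.182], 'tool_pos': [0.567, -0.117, 0.304], 'orientation': [1.046, 2.961, -0.002], 'force': [-0.169, -5.312, 0.695], 'opening': 0.036}
Mz 0.088
cup shift px 2 6 score 0.87
```

Turning works: the cup shifts by 0.12 rad per step, with 0.07–0.09 N m needed. Now I'll ratchet in short turns, releasing each time so the wheel can drop.

Request:
apply_moves([
  [41,[-0.6,-0.8,0],0],
  [34,[0,0,0],0],
  [34,[0,0,0],0],
  [34,[0,0,0],0.05],
  [34,[0,0,0],0.05],
])

```text
t: 5.88
tool_pos: [0.5675, -0.1172, 0.3039]
orientation: [1.194, 2.904, -0.001]
force: [0.8, -4.0, -0.9]
opening: 0.0358
```

Request:
apply_moves([
  [41,[0,0,0],0],
  [34,[0,0,0],0],
  [34,[0,0,0],0],
  [34,[0,0,0],0.05],
  [34,[0,0,0],0.05],
])

```text
t: 6.5
tool_pos: [0.5673, -0.1171, 0.3037]
orientation: [1.338, 2.842, -0.001]
force: [-0.7, -2.6, 0.1]
opening: 0.0357
```

Request:
apply_moves([
  [41,[0,0,0],0],
  [34,[0,0,0],0],
  [34,[0,0,0],0],
  [34,[0,0,0],0.05],
  [34,[0,0,0],0.05],
])

```text
t: 7.12
tool_pos: [0.5673, -0.117, 0.3038]
orientation: [1.478, 2.772, -0.001]
force: [-1.0, -3.0, 0.9]
opening: 0.0353
```

Request:
apply_moves([
  [41,[0,0,0],0],
  [34,[0,0,0],0],
  [34,[0,0,0],0],
  [34,[0,0,0],0.05],
  [34,[0,0,0],0.05],
])

```text
t: 7.75
tool_pos: [0.5673, -0.117, 0.3038]
orientation: [1.615, 2.694, -0.0]
force: [-1.1, -3.2, 1.4]
opening: 0.0358
```

```bash
python3 -c "
from h import *
cv2.imwrite('pics/j.png',cupmove())"
```

```text
{'t': 7.75, 'q': [-0.292, 0.144, 1.661, -0.0, 1.337, -0.783], 'tool_pos': [0.567, -0.117, 0.304], 'orientation': [1.615, 2.694, -0.0], 'force': [-1.123, -3.164, 1.38], 'opening': 0.036}
Mz 0.134
cup shift px 36 30 score 0.52
```

Run:
```python
from h import *
im=cv2.imread("pics/j.png"); c=np.array([.5677,-.1157])
th=np.radians(-27)-.64
for k in range(4):
  for z,col in((.135,(0,255,0)),(.126,(0,0,255))):
    a=np.linspace(0,6.3,40); q=c+.072*np.array([np.cos(th+k*np.pi/2),np.sin(th+k*np.pi/2)])
    p=proj("scene",np.c_[q[0]+.015*np.cos(a),q[1]+.015*np.sin(a),a*0+z])
    big=p
    for (u,v) in p: im[int(round(v)),int(round(u))]=col
cv2.imwrite("pics/k.png",im[110:290,120:320].repeat(3,0).repeat(3,1))
```

```text
(no output)
```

View pics/k.png

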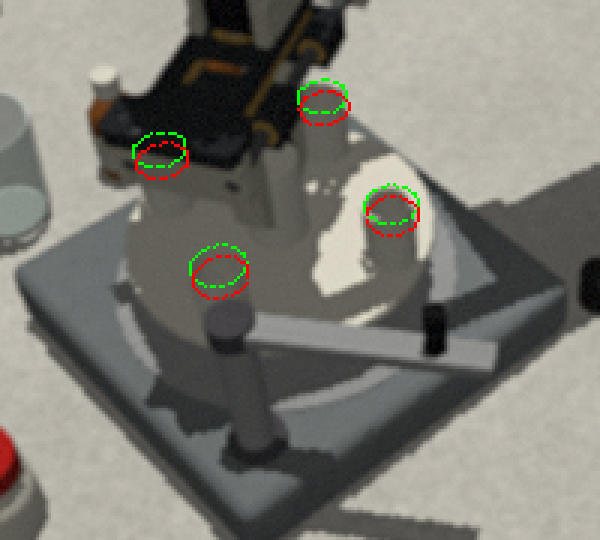

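Overlaid rims for 0.64 rad of turn match the high (green) circles, so the wheel is turning with the gripper and hasn't dropped yet. I'll continue.

Request:
apply_moves([
  [41,[0,0,0],0],
  [34,[0,0,0],0],
  [34,[0,0,0],0],
  [34,[0,0,0],0.05],
  [34,[0,0,0],0.05],
])

```text
t: 8.43
tool_pos: [0.5673, -0.1168, 0.3037]
orientation: [1.748, 2.61, -0.0]
force: [-0.7, -1.7, 0.2]
opening: 0.0356
```

Request:
apply_moves([
  [41,[0,0,0],0],
  [34,[0,0,0],0],
  [34,[0,0,0],0],
  [34,[0,0,0],0.05],
  [34,[0,0,0],0.05],
])

```text
t: 9.05
tool_pos: [0.5673, -0.1168, 0.3037]
orientation: [1.876, 2.52, 0.0]
force: [-0.5, 0.2, -0.0]
opening: 0.0354
```

Request:
apply_moves([
  [41,[0,0,0],0],
  [34,[0,0,0],0],
  [34,[0,0,0],0],
  [34,[0,0,0],0.05],
  [34,[0,0,0],0.05],
])

```text
t: 9.68
tool_pos: [0.5673, -0.1168, 0.3037]
orientation: [1.999, 2.423, 0.0]
force: [-0.5, 0.0, -0.4]
opening: 0.0352
```

Request:
apply_moves([
  [41,[0,0,0],0],
  [34,[0,0,0],0],
  [34,[0,0,0],0],
  [34,[0,0,0],0.05],
  [34,[0,0,0],0.05],
])

```text
t: 10.3
tool_pos: [0.5673, -0.1168, 0.3037]
orientation: [2.118, 2.32, 0.0]
force: [0.9, 0.1, -0.4]
opening: 0.0353
```

```bash
cat >> h.py <<'E'
def look(name,turn): # overlay expected rims, high green / home red
    s=st(); print("Mz",round(s["wrist_torque"][2],3))
    im=viewer.read_camera("scene"); c=np.array([.5677,-.1157]); th=np.radians(-27)-turn
    raw=im.copy(); cv2.imwrite(f"pics/{name}_raw.png",raw)
    for k in range(4):
      for z,col in((.135,(0,255,0)),(.126,(0,0,255))):
        a=np.linspace(0,6.3,30); q=c+.072*np.array([np.cos(th+k*np.pi/2),np.sin(th+k*np.pi/2)])
        for u,v in proj("scene",np.c_[q[0]+.015*np.cos(a),q[1]+.015*np.sin(a),a*0+z]): im[int(round(v)),int(round(u))]=col
    cv2.imwrite(f"pics/{name}.png",im[110:290,120:320].repeat(3,0).repeat(3,1))
E
python3 -c "
from h import *
look('l',1.04)"
```

```text
{'t': 10.3, 'q': [-0.292, 0.144, 1.661, 0.0, 1.337, -0.382], 'tool_pos': [0.567, -0.117, 0.304], 'orientation': [2.118, 2.32, 0.0], 'force': [0.916, 0.06, -0.363], 'opening': 0.035}
Mz 0.091
```

Request:
apply_moves([
  [41,[0,0,0],0],
  [34,[0,0,0],0],
  [34,[0,0,0],0],
  [34,[0,0,0],0.05],
  [34,[0,0,0],0.05],
])

```text
t: 10.98
tool_pos: [0.5673, -0.1168, 0.3038]
orientation: [2.232, 2.211, 0.0]
force: [-0.0, -1.1, 0.8]
opening: 0.0353
```

Request:
apply_moves([
  [41,[0,0,0],0],
  [34,[0,0,0],0],
  [34,[0,0,0],0],
  [34,[0,0,0],0.05],
  [34,[0,0,0],0.05],
])

```text
t: 11.6
tool_pos: [0.5673, -0.1168, 0.3037]
orientation: [2.339, 2.097, 0.0]
force: [-0.3, -0.5, -0.4]
opening: 0.0353
```

Request:
apply_moves([
  [41,[0,0,0],0],
  [34,[0,0,0],0],
  [34,[0,0,0],0],
  [34,[0,0,0],0.05],
  [34,[0,0,0],0.05],
])

```text
t: 12.22
tool_pos: [0.5673, -0.1167, 0.3037]
orientation: [2.441, 1.978, 0.0]
force: [-0.1, 0.5, -0.9]
opening: 0.0349
```

Run:
```python
from h import *
look('m',1.34)
a=cv2.imread("pics/l.png");b=cv2.imread("pics/m.png");cv2.imwrite("pics/lm.png",cv2.resize(np.hstack([a,b]),(800,360)))
```

```text
{'t': 12.225, 'q': [-0.291, 0.144, 1.661, -0.0, 1.337, -0.082], 'tool_pos': [0.567, -0.117, 0.304], 'orientation': [2.441, 1.978, 0.0], 'force': [-0.08, 0.488, -0.864], 'opening': 0.035}
Mz 0.034
```

View pics/lm.png

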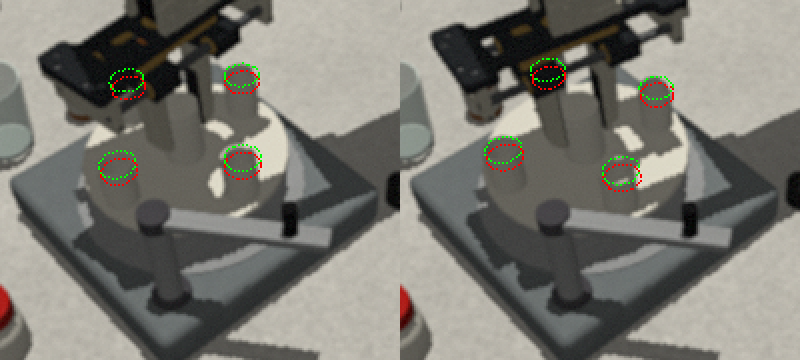

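On the left (1.04 rad) the rims match the high green circles. On the right (1.34 rad) they also look high, with the left cup at about (503,150). I'll continue and use template tracking to tell turning from slipping.

Request:
apply_moves([
  [41,[0,0,0],0],
  [34,[0,0,0],0],
  [34,[0,0,0],0],
  [34,[0,0,0],0.05],
  [34,[0,0,0],0.05],
])

```text
t: 12.9
tool_pos: [0.5673, -0.1168, 0.3038]
orientation: [2.537, 1.853, 0.0]
force: [0.6, 0.2, -0.4]
opening: 0.0354
```

```bash
cat >> h.py <<'E'
def track(n0,n1,turn): # visible cups: shift old->new picture vs expected for 'high' and 'home' at the commanded turn
    a=cv2.imread(f"pics/{n0}_raw.png");b=cv2.imread(f"pics/{n1}_raw.png");c=np.array([.5677,-.1157])
    P=lambda t,k,z:proj("scene",[*(c+.072*np.array([np.cos(np.radians(-27)-t+k*np.pi/2),np.sin(np.radians(-27)-t+k*np.pi/2)])),z])[0]
    for k in range(4):
        p=P(turn[0],k,.135); u,v=p.round().astype(int)
        T=a[v-12:v+22,u-13:u+14]; W=b[v-32:v+42,u-33:u+34]
        r=cv2.matchTemplate(W,T,cv2.TM_CCOEFF_NORMED); _,s,_,l=cv2.minMaxLoc(r)
        print(k,(u,v),"found",l[0]-20,l[1]-20,round(s,2),"still high",(P(turn[1],k,.135)-p).round(1),"home",(P(turn[1],k,.126)-p).round(1))
E
python3 - <<'E'
from h import *
look('n',1.44); track('l','m',(1.04,1.34)); track('m','n',(1.34,1.44))
E
```

```text
{'t': 12.9, 'q': [-0.292, 0.144, 1.661, -0.0, 1.337, 0.018], 'tool_pos': [0.567, -0.117, 0.304], 'orientation': [2.537, 1.853, 0.0], 'force': [0.629, 0.196, -0.373], 'opening': 0.035}
Mz 0.079
0 (np.int64(183), np.int64(150)) found -18 7 0.68 still high [10.3 -5.2] home [11.  -1.4]
1 (np.int64(178), np.int64(192)) found 9 -4 0.81 still high [-6.9 -7.3] home [-5.9 -3.5]
2 (np.int64(241), np.int64(189)) found -11 4 0.56 still high [-10.7   6.3] home [-10.1  10. ]
3 (np.int64(240), np.int64(147)) found 6 3 0.83 still high [7.3 6.2] home [ 7.6 10. ]
0 (np.int64(193), np.int64(144)) found -1 0 0.89 still high [ 3.8 -1.3] home [4.5 2.5]
1 (np.int64(171), np.int64(184)) found 2 -1 0.92 still high [-1.5 -2.7] home [-0.4  1. ]
2 (np.int64(230), np.int64(195)) found -1 1 0.78 still high [-4.1  1.6] home [-3.5  5.3]
3 (np.int64(248), np.int64(153)) found 2 2 0.96 still high [1.8 2.4] home [2.1 6.2]
```

Cup 3 still tracks as turning and riding high.

Request:
apply_moves([
  [41,[0,0,0],0],
  [34,[0,0,0],0],
  [34,[0,0,0],0],
  [34,[0,0,0],0.05],
  [34,[0,0,0],0.05],
])

```text
t: 13.58
tool_pos: [0.5673, -0.1168, 0.3037]
orientation: [2.626, 1.724, 0.0]
force: [0.5, 0.1, 0.4]
opening: 0.0355
```

Request:
apply_moves([
  [41,[0,0,0],0],
  [34,[0,0,0],0],
  [34,[0,0,0],0],
  [34,[0,0,0],0.05],
  [34,[0,0,0],0.05],
])

```text
t: 14.2
tool_pos: [0.5673, -0.1168, 0.3037]
orientation: [2.709, 1.591, 0.0]
force: [0.2, 0.8, -0.1]
opening: 0.0351
```

Request:
apply_moves([
  [41,[0,0,0],0],
  [34,[0,0,0],0],
  [34,[0,0,0],0],
  [34,[0,0,0],0.05],
  [34,[0,0,0],0.05],
])

```text
t: 14.82
tool_pos: [0.5673, -0.1168, 0.3037]
orientation: [-2.785, -1.453, 0.0]
force: [0.2, 0.7, -0.6]
opening: 0.0352
```

Run:
```python
from h import *
look('o',1.74); track('n','o',(1.44,1.74))
```

```text
{'t': 14.825, 'q': [-0.292, 0.144, 1.661, 0.0, 1.337, 0.317], 'tool_pos': [0.567, -0.117, 0.304], 'orientation': [-2.785, -1.453, 0.0], 'force': [0.166, 0.669, -0.597], 'opening': 0.035}
Mz 0.074
0 (np.int64(197), np.int64(143)) found 0 -1 0.72 still high [11.8 -2.4] home [12.4  1.4]
1 (np.int64(170), np.int64(182)) found 6 -2 0.71 still high [-1.8 -8.7] home [-0.7 -5. ]
2 (np.int64(226), np.int64(196)) found 0 -14 0.73 still high [-13.1   3. ] home [-12.4   6.7]
3 (np.int64(249), np.int64(156)) found 4 5 0.71 still high [3.1 8.1] home [ 3.4 11.9]
```

Request:
apply_moves([
  [41,[0,0,0],0],
  [34,[0,0,0],0],
  [34,[0,0,0],0],
  [34,[0,0,0],0.05],
  [34,[0,0,0],0.05],
])

```text
t: 15.5
tool_pos: [0.567, -0.1167, 0.3035]
orientation: [-2.854, -1.312, 0.001]
force: [-1.1, 0.3, 0.3]
opening: 0.0353
```

Run:
```python
from h import *
look('p',1.84); track('o','p',(1.74,1.84))
a=cv2.imread("pics/p.png");b=viewer.read_camera("side")
c=np.array([.5677,-.1157])
for z,col in((.149,(0,255,0)),(.14,(0,0,255))):
  t=np.linspace(0,6.28,60)
  for u,v in proj("side",np.c_[c[0]+.018*np.cos(t),c[1]+.018*np.sin(t),t*0+z]): b[int(round(v)),int(round(u))]=col
cv2.imwrite("pics/pp.png",cv2.resize(np.hstack([a[:540],cv2.resize(b[130:270,250:410],(617,540),interpolation=0)]),(800,355)))
```

```text
{'t': 15.5, 'q': [-0.291, 0.144, 1.661, 0.0, 1.337, 0.418], 'tool_pos': [0.567, -0.117, 0.304], 'orientation': [-2.854, -1.312, 0.001], 'force': [-1.051, 0.295, 0.287], 'opening': 0.035}
Mz -0.021
0 (np.int64(209), np.int64(141)) found 1 0 0.82 still high [ 4.  -0.3] home [4.6 3.5]
1 (np.int64(168), np.int64(173)) found 1 -1 0.96 still high [ 0.3 -3. ] home [1.3 0.8]
2 (np.int64(213), np.int64(199)) found 0 0 0.97 still high [-4.5  0.4] home [-3.8  4.1]
3 (np.int64(253), np.int64(164)) found 1 1 0.93 still high [0.2 2.9] home [0.5 6.7]
```

View pics/pp.png

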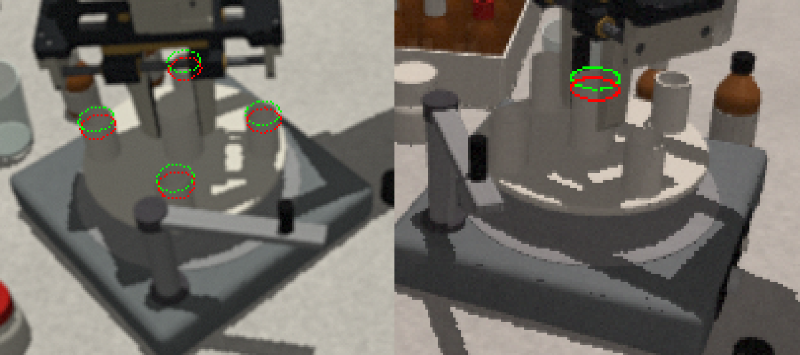

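The wheel still looks close to the high circles, but the turning moment has vanished (Mz about 0) and the cups barely moved. The slot may be in line with only the grip holding the wheel up, so I'll open and look.

Request:
apply_moves([
  [46,[0,0,0],0],
  [46,[0,0,0],0],
  [46,[0,0,0],0],
])

```text
t: 15.98
tool_pos: [0.5674, -0.1168, 0.3039]
orientation: [2.853, 1.314, 0.0]
force: [0.0, 0.4, 0.2]
opening: 0.0457
```

Run:
```python
from h import *
look('q',1.84); track('p','q',(1.84,1.84))
cv2.imwrite("pics/q_side.png",viewer.read_camera("side"))
```

```text
{'t': 15.975, 'q': [-0.292, 0.144, 1.661, -0.0, 1.337, 0.416], 'tool_pos': [0.567, -0.117, 0.304], 'orientation': [2.853, 1.314, 0.0], 'force': [0.007, 0.429, 0.16], 'opening': 0.046}
Mz 0.037
0 (np.int64(213), np.int64(141)) found 1 0 0.92 still high [0. 0.] home [0.6 3.8]
1 (np.int64(168), np.int64(170)) found 0 0 1.0 still high [0. 0.] home [1.1 3.8]
2 (np.int64(208), np.int64(200)) found 0 0 1.0 still high [0. 0.] home [0.7 3.7]
3 (np.int64(253), np.int64(167)) found 0 0 1.0 still high [0. 0.] home [0.3 3.8]
```

Run:
```python
from h import *
c=np.array([.5677,-.1157]); out=[]
for n,f,(x0,y0) in(("scene","q_raw",(155,130)),("side","q_side",(265,145))):
  im=cv2.imread(f"pics/{f}.png")
  w,h=(125,125) if n=="scene" else (125,125)
  im=cv2.resize(im[y0:y0+h,x0:x0+w],None,fx=3.2,fy=3.2,interpolation=2); im=cv2.convertScaleAbs(im,alpha=1.5)
  for r,zs in((.092,(.093,.084)),(.018,(.149,.140))):
   for z,col in zip(zs,((0,255,0),(0,0,255))):
    t=np.linspace(0,6.28,50)
    for u,v in proj(n,np.c_[c[0]+r*np.cos(t),c[1]+r*np.sin(t),t*0+z]): cv2.circle(im,(int((u-x0+.5)*3.2),int((v-y0+.5)*3.2)),1,col,-1)
  out.append(im)
cv2.imwrite("pics/qq.png",np.hstack(out))
```

```text
(no output)
```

View pics/qq.png

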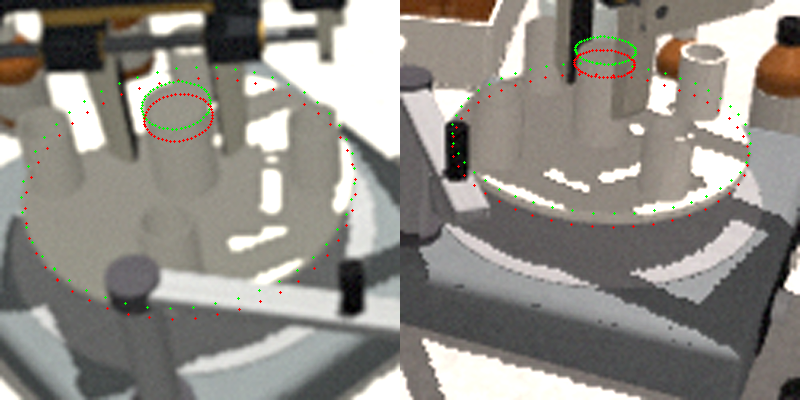

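The enlarged views show the disc's upper edge on the green circles, so the wheel is still high and the grip was partly slipping. I'll use a firmer (still light) grip and leave it open for longer after each turn.

Request:
apply_moves([
  [34,[0,0,0],0],
  [34,[0,0,0],0],
  [34,[0,0,0],0.05],
  [34,[0,0,0],0.05],
  [34,[0,0,0],0],
], grip_force=14)

```text
t: 16.7
tool_pos: [0.5672, -0.1168, 0.3034]
orientation: [-2.916, -1.17, 0.0]
force: [2.0, -0.6, -3.7]
opening: 0.0353
```

Run:
```python
from h import *
look('r',1.7); track('q','r',(1.64,1.74))
```

```text
{'t': 16.7, 'q': [-0.292, 0.144, 1.661, 0.0, 1.336, 0.516], 'tool_pos': [0.567, -0.117, 0.303], 'orientation': [-2.916, -1.17, 0.0], 'force': [2.041, -0.593, -3.681], 'opening': 0.035}
Mz -0.015
0 (np.int64(205), np.int64(141)) found 1 0 0.67 still high [ 4.  -0.5] home [4.6 3.3]
1 (np.int64(168), np.int64(176)) found 1 0 0.97 still high [-0.2 -3. ] home [0.9 0.8]
2 (np.int64(217), np.int64(199)) found 1 0 0.89 still high [-4.5  0.7] home [-3.8  4.4]
3 (np.int64(252), np.int64(161)) found 0 1 0.84 still high [0.7 2.8] home [0.9 6.6]
```

Request:
apply_moves([
  [42,[0,0,0],0],
  [42,[0,0,0],0],
])

```text
t: 17.0
tool_pos: [0.5673, -0.1168, 0.304]
orientation: [2.915, 1.17, 0.0]
force: [-0.6, 0.5, -0.8]
opening: 0.0415
```

Run:
```python
from h import *
look('s',1.7); track('r','s',(1.74,1.74))
```

```text
{'t': 17.0, 'q': [-0.292, 0.144, 1.661, -0.0, 1.337, 0.516], 'tool_pos': [0.567, -0.117, 0.304], 'orientation': [2.915, 1.17, 0.0], 'force': [-0.604, 0.536, -0.828], 'opening': 0.042}
Mz -0.022
0 (np.int64(209), np.int64(141)) found 1 0 0.81 still high [0. 0.] home [0.7 3.8]
1 (np.int64(168), np.int64(173)) found 0 0 0.93 still high [0. 0.] home [1.1 3.8]
2 (np.int64(213), np.int64(199)) found 0 0 0.98 still high [0. 0.] home [0.7 3.7]
3 (np.int64(253), np.int64(164)) found 0 2 0.69 still high [0. 0.] home [0.3 3.8]
```

Run:
```python
from h import *
c=np.array([.5677,-.1157])
for z in(.135,.126):
  for p in[(169,164.5),(253.4,164),(208,196.5)]:
    q=onz("scene",*p,z)[:2]-c; print(z,p,"r",np.hypot(*q).round(4),"turn",round((np.radians(-27)-np.arctan2(q[1],q[0]))%(np.pi/2),3))
# contrast-stretched sequence of left-cup region, n..s
rows=[]
for n in "nopqrs":
  im=cv2.imread(f"pics/{n}_raw.png")[150:225,150:280]; rows.append(cv2.resize(cv2.createCLAHE(3,(3,3)).apply(cv2.cvtColor(im,6)),None,fx=2,fy=2,interpolation=2))
rows=np.vstack([np.hstack(rows[:3]),np.hstack(rows[3:])]); print(rows.shape)
cv2.imwrite("pics/seq.png",rows)
# disc-edge / cup vertical edges: brightness profile along row 175 either side of left cup
for n in "nopqrs":
  g=cv2.GaussianBlur(cv2.imread(f"pics/{n}_raw.png",0),(1,5),0); print(n,g[178,155:190:1].tolist())
```

```text
0.135 (169, 164.5) r 0.0734 turn 0.454
0.135 (253.4, 164) r 0.0733 turn 0.178
0.135 (208, 196.5) r 0.0649 turn 0.284
0.126 (169, 164.5) r 0.0785 turn 0.568
0.126 (253.4, 164) r 0.0743 turn 0.05
0.126 (208, 196.5) r 0.0567 turn 0.315
(300, 780)
n [182, 181, 180, 176, 168, 156, 138, 119, 106, 96, 93, 91, 92, 92, 93, 94, 94, 94, 93, 95, 106, 128, 146, 142, 126, 121, 113, 104, 101, 100, 98, 97, 98, 97, 99]
o [182, 183, 182, 172, 146, 110, 90, 91, 93, 95, 95, 95, 96, 94, 95, 94, 94, 92, 90, 88, 85, 83, 91, 110, 122, 124, 114, 105, 103, 100, 99, 98, 96, 97, 98]
p [183, 182, 179, 175, 169, 154, 124, 95, 89, 92, 94, 94, 95, 94, 95, 94, 94, 92, 92, 89, 89, 87, 83, 86, 104, 118, 113, 105, 102, 100, 98, 97, 98, 97, 99]
q [183, 182, 180, 177, 170, 158, 131, 101, 90, 92, 94, 94, 96, 94, 97, 94, 95, 93, 93, 91, 90, 87, 83, 83, 98, 113, 113, 104, 103, 103, 99, 98, 97, 96, 92]
r [183, 181, 180, 176, 168, 158, 143, 129, 110, 94, 92, 93, 94, 94, 94, 95, 94, 94, 94, 92, 92, 89, 88, 86, 82, 93, 109, 111, 104, 102, 100, 97, 97, 97, 96]
s [182, 182, 180, 175, 168, 158, 143, 131, 117, 98, 89, 92, 93, 95, 96, 96, 93, 95, 94, 92, 92, 90, 89, 86, 81, 96, 148, 187, 205, 201, 179, 162, 157, 142, 126]
```

The brightness profiles show the left cup's edge still moving each step, and the cup bearings give about 1.87 rad against 1.84 commanded, so it is turning without slip and still high. I'll carry on and watch the disc's front edge in the side view to detect the drop.

Request:
apply_moves([
  [34,[0,0,0],0],
  [34,[0,0,0],0],
  [34,[0,0,0],0.1],
  [42,[0,0,0],0],
  [42,[0,0,0],0],
], grip_force=12)

```text
t: 17.68
tool_pos: [0.5673, -0.1167, 0.3037]
orientation: [-2.969, -1.025, -0.0]
force: [0.2, -0.1, -1.1]
opening: 0.0419
```

Request:
apply_moves([
  [34,[0,0,0],0],
  [34,[0,0,0],0],
  [34,[0,0,0],0.1],
  [42,[0,0,0],0],
  [42,[0,0,0],0],
])

```text
t: 18.3
tool_pos: [0.5672, -0.1167, 0.3037]
orientation: [-3.017, -0.876, 0.0]
force: [1.1, -0.2, 0.4]
opening: 0.0416
```

Request:
apply_moves([
  [34,[0,0,0],0],
  [34,[0,0,0],0],
  [34,[0,0,0],0.1],
  [42,[0,0,0],0],
  [42,[0,0,0],0],
])

```text
t: 18.92
tool_pos: [0.5671, -0.1167, 0.3036]
orientation: [-3.057, -0.724, 0.001]
force: [-0.4, 0.2, -0.2]
opening: 0.0417
```

```bash
cat >> h.py <<'E'
def edge(im):
    g=cv2.GaussianBlur(cv2.cvtColor(im,6),(5,1),0)
    for u in(318,335,365): print("side col",u,g[200:228,u].tolist())
def left(im): print("left cup row178",cv2.GaussianBlur(cv2.cvtColor(im,6),(1,5),0)[178,155:195].tolist())
E
python3 - <<'E'
from h import *
edge(cv2.imread("pics/q_side.png"));edge(cv2.imread("pics/b0.png")); b=viewer.read_camera("side");cv2.imwrite("pics/t_side.png",b);edge(b);look('t',2.24);left(cv2.imread("pics/t_raw.png"))
E
```

```text
side col 318 [95, 120, 191, 122, 91, 91, 91, 91, 92, 92, 101, 104, 98, 90, 65, 63, 63, 63, 64, 63, 62, 63, 61, 62, 61, 61, 62, 60]
side col 335 [129, 90, 92, 91, 92, 91, 91, 90, 90, 90, 93, 96, 99, 98, 94, 65, 62, 62, 63, 61, 62, 63, 64, 63, 63, 62, 63, 63]
side col 365 [205, 205, 203, 192, 161, 106, 90, 71, 64, 63, 62, 65, 63, 63, 63, 66, 84, 91, 120, 141, 142, 141, 142, 140, 142, 139, 118, 104]
side col 318 [191, 189, 189, 189, 189, 191, 189, 189, 189, 189, 178, 108, 96, 86, 61, 57, 57, 58, 58, 58, 56, 55, 55, 57, 56, 56, 56, 56]
side col 335 [189, 189, 190, 189, 190, 190, 190, 190, 189, 189, 191, 186, 111, 99, 87, 61, 56, 58, 58, 57, 59, 57, 58, 57, 57, 57, 56, 57]
side col 365 [185, 182, 176, 152, 119, 85, 71, 61, 57, 58, 57, 56, 58, 56, 61, 63, 76, 82, 111, 134, 131, 131, 131, 130, 132, 130, 107, 96]
side col 318 [90, 91, 112, 203, 203, 204, 194, 90, 89, 91, 90, 90, 90, 89, 92, 98, 97, 93, 68, 63, 61, 59, 61, 61, 60, 60, 61, 61]
side col 335 [97, 97, 97, 96, 98, 96, 97, 96, 96, 96, 97, 95, 97, 99, 112, 94, 99, 97, 93, 65, 62, 63, 64, 62, 61, 62, 62, 63]
side col 365 [203, 203, 202, 204, 204, 199, 176, 139, 106, 84, 67, 64, 64, 60, 60, 67, 84, 90, 120, 139, 141, 141, 140, 140, 142, 137, 114, 104]
{'t': 18.975, 'q': [-0.291, 0.144, 1.661, 0.0, 1.337, 0.815], 'tool_pos': [0.567, -0.117, 0.304], 'orientation': [-3.057, -0.723, 0.001], 'force': [-0.486, 0.245, -0.043], 'opening': 0.042}
Mz 0.001
left cup row178 [184, 182, 181, 175, 169, 159, 143, 130, 123, 114, 111, 110, 102, 95, 92, 93, 94, 95, 96, 95, 95, 95, 93, 93, 91, 90, 88, 86, 83, 82, 91, 100, 105, 104, 102, 99, 99, 99, 100, 98]
```

The disc's front edge dropped 4 px in all three columns, against 4.2 px expected for 9 mm, so the wheel is home. Next I'll rise clear, close the fingers and go behind the peg.

Request:
apply_moves([
  [44,[0,0,-6],0],
  [44,[0,0,-30],0],
  [44,[0,0,-46],0],
  [20,[34,-35.6,0],0],
  [0,[34,-35.6,0],0],
])

```text
t: 19.65
tool_pos: [0.5968, -0.0222, 0.3876]
orientation: [3.057, 0.718, 0.004]
force: [0.5, 0.3, 0.0]
opening: 0.0288
```

Request:
apply_moves([
  [0,[34,-35.6,0],0],
  [0,[34,-35.6,0],-0.147],
  [0,[0,0,0],0],
  [0,[0,0,0],0],
])

```text
t: 20.15
tool_pos: [0.6253, 0.0712, 0.3858]
orientation: [2.996, 0.943, -0.001]
force: [0.2, -0.2, 0.7]
opening: 0.0004
```

Run:
```python
from h import *
s=st(); R=cv2.Rodrigues(np.array(s["orientation"]))[0]; p=np.array(s["tool_pos"]); print(R.round(3))
for tgt in((.6246,.0712,.348),): print("tool-frame delta mm",(R.T@(np.array(tgt)-p)*1000).round(1))
a=viewer.read_camera("scene");b=viewer.read_camera("side");cv2.imwrite("pics/u.png",np.hstack([a[120:300,130:330],b[120:300,220:420]]).repeat(2,0).repeat(2,1)); edge(b)
# peg: dark blob near the expected spot
for n,im,X in(("scene",a,[.6,.054,.169]),("side",b,[.6,.054,.169])):
  u,v=proj(n,X)[0].round().astype(int); w=im[v-22:v+22,u-18:u+18].max(2); m=(w<40).astype(np.uint8)
  N,L,S,C=cv2.connectedComponentsWithStats(m); 
  for i in range(1,N):
    if S[i,4]>20: print(n,"blob",C[i]+[u-18,v-22],S[i]+[u-18,v-22,0,0,0],onz(n,*(C[i]+[u-18,v-22]),.169))
```

```text
{'t': 20.15, 'q': [0.032, 0.218, 1.425, -0.0, 1.499, 0.993], 'tool_pos': [0.625, 0.071, 0.386], 'orientation': [2.996, 0.943, -0.001], 'force': [0.243, -0.204, 0.732], 'opening': 0.0}
[[ 0.82   0.572 -0.   ]
 [ 0.572 -0.82  -0.   ]
 [-0.     0.    -1.   ]]
tool-frame delta mm [-0.6 -0.4 37.8]
side col 318 [208, 208, 209, 209, 209, 210, 208, 209, 209, 210, 208, 209, 209, 209, 200, 130, 106, 97, 69, 66, 64, 65, 63, 64, 63, 63, 63, 63]
side col 335 [102, 101, 102, 102, 103, 102, 101, 103, 103, 104, 104, 104, 104, 118, 187, 205, 118, 106, 97, 69, 64, 65, 65, 65, 64, 65, 62, 64]
side col 365 [209, 209, 210, 209, 208, 204, 180, 143, 111, 86, 70, 65, 65, 66, 63, 68, 86, 92, 124, 144, 146, 145, 147, 144, 145, 140, 117, 108]
scene blob [261.53846154 203.17948718] [252 198  23  27  78] [0.58131855 0.02645833 0.169     ]
side blob [282.23478261 191.48695652] [279 183   7  18 115] [0.59925094 0.05409109 0.169     ]
```

The peg is confirmed at (0.599, 0.054), and the wheel edge is still at the low position with the gripper away. Now I'll go down beside the peg and swing it in.

Request:
apply_moves([
  [0,[0,0,20],0],
  [0,[0,0,18],0],
  [0,[0,0,0],0],
  [0,[-8,0,0],0],
  [0,[-8,0,0],0],
])

```text
t: 20.88
tool_pos: [0.6121, 0.0619, 0.3484]
orientation: [2.996, 0.943, 0.002]
force: [0.3, -0.4, 0.2]
opening: 0.0007
```

Request:
apply_moves([
  [0,[-12.7,-0.9,0],-0.12],
  [0,[-12.7,-0.9,0],-0.12],
  [0,[-12.7,-0.9,0],-0.12],
  [0,[-12.7,-0.9,0],-0.12],
  [0,[-12.7,-0.9,0],-0.12],
])

```text
t: 21.5
tool_pos: [0.5671, 0.0178, 0.3486]
orientation: [2.58, 1.792, 0.002]
force: [-0.2, 0.2, 0.7]
opening: 0.0004
```

```bash
cat >> h.py <<'E'
def arc():
    s=st(); R=cv2.Rodrigues(np.array(s["orientation"]))[0]; p=np.array(s["tool_pos"])
    d=p[:2]-[.6602,-.0324]; print("tool->pivot frame x,y mm",(R[:2,:2].T@d*1000).round(1),"r",np.hypot(*d).round(4),"phi_tool",np.degrees(np.arctan2(-R[1,1],-R[0,1])).round(1))
    b=viewer.read_camera("side"); m=(b[120:300,220:420].max(2)<45).astype(np.uint8); N,L,S,C=cv2.connectedComponentsWithStats(m)
    for i in range(1,N):
        if 40<S[i,4]<200:
            q=onz("side",*(C[i]+[220,120]),.169); e=q[:2]-[.6602,-.0324]; print("blob",(C[i]+[220,120]).round(0),S[i,2:].tolist(),q.round(3),"r",np.hypot(*e).round(3),"phi",np.degrees(np.arctan2(e[1],e[0])).round(1)%360)
    return b
E
python3 -c "
from h import *
arc()"
```

```text
{'t': 21.5, 'q': [-0.059, 0.075, 1.651, 0.0, 1.415, 0.298], 'tool_pos': [0.567, 0.018, 0.349], 'orientation': [2.58, 1.792, 0.002], 'force': [-0.249, 0.204, 0.676], 'opening': 0.0}
tool->pivot frame x,y mm [  14.5 -104.8] r 0.1058 phi_tool 159.6
blob [327. 149.] [27, 13, 70] [ 0.574 -0.124  0.169] r 0.126 phi 226.4
blob [387. 154.] [9, 9, 67] [ 0.464 -0.138  0.169] r 0.223 phi 208.2
blob [267. 172.] [14, 13, 97] [0.647 0.001 0.169] r 0.036 phi 112.0
blob [268. 218.] [18, 12, 102] [0.592 0.13  0.169] r 0.176 phi 112.7
blob [382. 235.] [15, 44, 95] [0.432 0.114 0.169] r 0.271 phi 147.3
```

Request:
apply_moves([
  [0,[-12.7,-0.9,0],-0.12],
  [0,[-12.7,-0.9,0],-0.12],
  [0,[-12.7,-0.9,0],-0.12],
  [0,[-12.7,-0.9,0],-0.12],
  [0,[-12.7,-0.9,0],-0.12],
])

```text
t: 22.18
tool_pos: [0.5555, -0.0438, 0.3484]
orientation: [1.938, 2.472, 0.001]
force: [0.4, 1.6, -0.3]
opening: 0.0007
```

Request:
apply_moves([
  [0,[-10.6,-0.7,0],-0.1],
  [0,[-10.6,-0.7,0],-0.1],
  [0,[-10.6,-0.7,0],-0.1],
  [0,[-6.4,-0.4,0],-0.06],
  [0,[0,0,0],0],
])

```text
t: 22.8
tool_pos: [0.5672, -0.0801, 0.3483]
orientation: [1.47, 2.775, 0.0]
force: [0.1, -0.2, 0.8]
opening: 0.0002
```

```bash
python3 -c "
from h import *
arc()" | head -2
```

```text
{'t': 22.8, 'q': [-0.23, 0.09, 1.636, -0.0, 1.415, -0.826], 'tool_pos': [0.567, -0.08, 0.348], 'orientation': [1.47, 2.775, 0.0], 'force': [0.116, -0.156, 0.774], 'opening': 0.0}
tool->pivot frame x,y mm [  12.7 -103.7] r 0.1045 phi_tool -145.8
```

Request:
apply_moves([
  [0,[-5,-0.4,0],-0.05],
  [0,[-4,-0.3,0],-0.04],
  [0,[0,0,0],0],
])

```text
t: 23.22
tool_pos: [0.5718, -0.0873, 0.3479]
orientation: [1.343, 2.84, 0.0]
force: [0.1, -0.1, 0.5]
opening: 0.0002
```

Request:
apply_moves([
  [0,[-3,-0.2,0],-0.03],
  [0,[0,0,0],0],
])

```text
t: 23.48
tool_pos: [0.5736, -0.0899, 0.3478]
orientation: [1.298, 2.861, 0.0]
force: [0.5, -0.1, -0.4]
opening: 0.0009
```

Request:
apply_moves([
  [0,[-1.5,0,0],0],
  [0,[0,0,0],0],
])

```text
t: 23.72
tool_pos: [0.5745, -0.0908, 0.3477]
orientation: [-1.298, -2.86, -0.0]
force: [-2.1, 1.9, 1.2]
opening: 0.0006
```

Request:
apply_moves([
  [0,[-1.5,0,0],0],
  [0,[0,0,0],0],
])

```text
t: 23.98
tool_pos: [0.575, -0.0913, 0.3477]
orientation: [-1.296, -2.858, -0.001]
force: [-7.4, 7.6, 5.0]
opening: 0.0007
```

The force rose from 0 to about 10 N within 1.5 mm, at the expected closed angle, so the arm is on its stop. I'll back off, rise and check.

Request:
apply_moves([
  [0,[4,0,0],0],
  [0,[16,0,0],0],
  [0,[10,0,-30],0],
  [0,[20,-30,-50],0],
  [0,[0,-50,-20],0],
])

```text
t: 24.6
tool_pos: [0.4818, -0.106, 0.451]
orientation: [1.292, 2.859, 0.001]
force: [1.7, -1.8, -0.2]
opening: 0.0007
```

Request:
apply_moves([
  [0,[30,-50,0],0],
  [0,[30,-50,0],0],
  [0,[30,-50,0],0],
  [0,[0,0,0],0],
  [0,[0,0,0],0],
])

```text
t: 25.22
tool_pos: [0.3102, -0.1381, 0.448]
orientation: [1.298, 2.858, -0.0]
force: [0.3, -1.0, 1.3]
opening: 0.0006
```

Run:
```python
from h import *
b=arc(); edge(b); a=viewer.read_camera("scene")
print("expected closed peg",proj("scene",[.5822,-.1027,.183]),proj("side",[.5822,-.1027,.169]), "tip", proj("scene",[.6602-.135*.743,-.0324-.135*.669,.154]))
cv2.imwrite("pics/v.png",np.hstack([cv2.resize(a[100:300,90:340],(500,400)),cv2.resize(b[120:290,230:360],(300,400))]))
```

```text
{'t': 25.225, 'q': [-0.57, -0.642, 2.056, 0.0, 1.725, -1.288], 'tool_pos': [0.31, -0.138, 0.448], 'orientation': [1.298, 2.858, -0.0], 'force': [0.336, -0.954, 1.31], 'opening': 0.001}
tool->pivot frame x,y mm [ 150.6 -333.1] r 0.3656 phi_tool -138.9
blob [285. 124.] [9, 10, 52] [ 0.692 -0.211  0.169] r 0.181 phi 280.2
blob [320. 153.] [7, 16, 90] [ 0.582 -0.101  0.169] r 0.104 phi 221.2
blob [387. 154.] [9, 10, 71] [ 0.464 -0.137  0.169] r 0.223 phi 208.0
blob [268. 174.] [14, 9, 85] [0.642 0.01  0.169] r 0.046 phi 113.4
blob [265. 217.] [21, 10, 65] [0.597 0.13  0.169] r 0.174 phi 111.2
blob [383. 233.] [15, 44, 112] [0.432 0.109 0.169] r 0.268 phi 148.2
side col 318 [194, 194, 194, 193, 194, 193, 194, 194, 193, 194, 194, 193, 193, 194, 187, 119, 98, 90, 64, 59, 56, 57, 58, 57, 59, 56, 58, 57]
side col 335 [92, 94, 94, 93, 95, 94, 94, 95, 94, 95, 95, 96, 96, 108, 173, 189, 109, 97, 89, 64, 59, 59, 60, 57, 59, 58, 59, 57]
side col 365 [194, 193, 194, 194, 194, 189, 166, 131, 102, 80, 65, 58, 59, 58, 58, 62, 81, 85, 114, 131, 135, 133, 134, 134, 136, 130, 108, 98]
expected closed peg [[204.96952735 155.20432546]] [[320.00124998 152.38682295]] tip [[210.15767865 155.89458418]]
```

View pics/v.png

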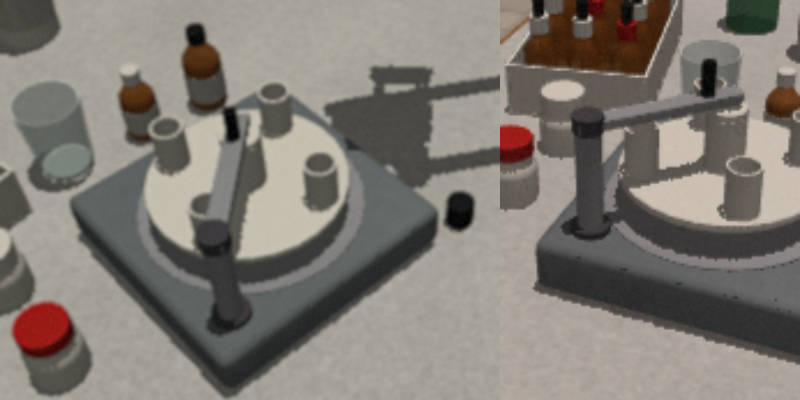

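The last picture shows the keeper over the hub, with the peg at (320,153) in the side view against (320,152) expected for fully closed. The wheel is low, the things around it haven't moved, and the gripper is clear. I'll hand it in.

```bash
python3 -c "
from h import *
print(order.close_job())"
```

```text
the job is handed in; nothing more can be done
None
```

The wheel is fully home over the pin, the keeper is swung in over its hub to the stop, and the job is handed in at about 25 s. I turned the wheel by its hub with a light 10–14 N grip, about 0.1 rad at a time, opening the fingers after each turn. It dropped after 1.9 to 2.2 rad. I then pushed the keeper in by its peg with the closed fingers and withdrew.

**Last checks:**
- **Wheel:** the disc edge sits 4 px lower in the side view, against 4.2 px expected for 9 mm. It stayed there after the gripper left and under the closed keeper.
- **Keeper:** the peg is at 221°, against 222° expected when closed, within measuring error. The force rose to about 12 N at the stop and no further.
- **Surroundings:** the bottles, pots, beaker and stopper look unmoved, and the gripper is clear of everything.

**What went wrong on the way:**
- **First grip:** it was about 3 mm off-centre and closed before the arm had settled. It pushed with about 15 N, and its downward pull was more than the wheel's weight, so it may have lifted the wheel slightly. It turned nothing, so I released and re-centred.
- **Cup tracking:** the template tracking of the cups was unreliable in the shadow, so I used the disc edge to judge the drop instead.

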